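# Prop the edge board on a column of cases and hold it pressed for screwing

### The arm

A 6-joint arm with a two-finger parallel gripper is mounted at the origin on the work surface. World frame = base frame: x ahead of the robot, y to its left, z up, the work surface at z = 0. Lengths are in m, angles in rad, forces in N, time in s.
With the tool pointing down it reaches from about 0.3 to 0.775 m from the base axis. Payload 14.6 kg.
Tool frame: the origin (TCP) lies at the very end of the fingers, on their centre line; the grasp point (between the pads) lies 19 mm behind it (pinch_z is the distance from the TCP to the grasp point, in m); z points along the fingers, y is the direction in which the jaws open and shut (so a half turn about z gives the same grasp; the last joint's range is limited). The gripper opens to 94 mm and grips with 3 to 60 N. Pads are 16 mm wide; open, the fingers measure 119 mm over their backs; the gripper's body (75 mm by 177 mm) begins 78 mm behind the grasp point.
Start: joints at [-1.253, 0.3, 1.521, -0, 1.321, -0.067], TCP at [0.206, -0.51, 0.205] pointing down, gripper open.
Joint ranges: [-3.03, 3.03], [-0.79, 2.21], [0.23, 2.52], [-1.04, 4.18], [0, 3.07], [-2.55, 2.55]. Speed limits (rad/s): [2.22, 2.22, 2.57, 3.14, 3.14, 3.14].

### API

Orientations are given as [roll, pitch, yaw] about the fixed x, y, z axes, in that order (R = Rz(yaw) Ry(pitch) Rx(roll)).
In Python, from station import get_obs, camera, hand_in, pinch_z gives the robot as it stands.
- The arm moves only by the tool servo_tool, never from a script. Its argument "moves" is a list that holds one entry, the list of rows, each a list of 7 numbers: the turn, a rotation vector about the tool's x, y, z normalised to -1 to 1, where 1 is pi/2 rad, then the shift along the tool's x, y, z normalised to -1 to 1, where 1 is 500 mm, then the closure, from 0 (fully open) to 1 (shut). In form: [[[rx, ry, rz, x, y, z, hand], ...]]. A call has 1 to 12 rows; each row is the pose to reach, as a shift and turn from the pose measured when the call began, along the tool's axes at that moment; what a row does not reach only later rows make up. A row lasts 1/12 s, in which the tool goes at most 41.7 mm and 7.16 degrees, less where a joint would pass 70% of its speed; a pose out of reach is approached as far as the arm can. A call with a number of a shift or a turn outside -1 to 1 is refused whole. A call with a gripper value outside its range is refused whole. The fingers move at their own pace and stop on an object; "squeeze" is the grip in N (left out, the last holds). Time passes only in rows, so rows that repeat a pose let the fingers close. It gives the time, the measured TCP pose, the force and the opening at its end, in the units of the state.
- get_obs(): the state, without advancing time (a new reading comes with each control period).
- camera(name): name is "scene" or "top"; returns a dict with "color" (480x640x3 uint8, red, green, blue), "intrinsics" (3x3 intrinsics, pixels), "rvec" (rotation vector, rad) and "tvec" (3), from world to camera coordinates, as OpenCV has them. Camera axes: x right, y down, z forward; pixel columns grow to the right and rows downward; lengths in m; the calibration is good to about 2 mm. A picture is of the moment at which its call begins. There is no depth.
- hand_in(): hands the job in, once; it reports no verdict.
The state is a dict: "time_s": time; "qpos": joint angles; "joint_vel": joint speeds; "tau": joint torques, N m; "ee_pos": TCP position; "eef_rot": TCP orientation; "force": force on the tool from outside, world axes, zero at the start; "moment": the same for the moment, N m; "grip_width": finger opening in m.
Only numpy, scipy, OpenCV 4.12 (cv2) and the standard library are available. Lean on these libraries where they do the work, as an engineer would, in place of code of your own. Each camera call takes 0.05 s, during which the arm holds its last target.

### The job

I want to screw the edge board to the outside of the little cupboard, driving the screws from inside through its half-open door. Stack the two loose cases squarely on the case that stands against the cupboard's side, one at a time, so that the three of them prop the board at the right height; then stand the board upright on the column, long edge down, its ends level with the cupboard's front and back edges, and push it flat against the side without ramming it. Finish while still holding it there with a steady push of about 10 newtons, and leave the other things and the door where they are.

Things in the scene. Friction and masses are not known exactly. Their poses are not given: they have to be found in the camera images.
- cupboard: Small white cupboard, fixed; carcass 200 mm deep (own x) x 320 mm wide (own y) x 200 mm high, nothing on top. Origin: centre of its underside; own z up, own -x points out of the door side (away from the robot). Own +y points out of the side panel that gets the board: its flat outer face lies at own y = 160 mm, own x = -100 to 100 mm, from the bench to 200 mm.
- side_top (a point): Middle of the top edge of that panel's outer face, 200 mm above the bench; axes as the cupboard's. When the board is in place its origin lies 9 mm out from here along own +y and 56 mm below (144 mm above the bench, on three cases), its long axis along the cupboard's x; its top stands 54 mm above the cupboard.
- door_handle (a point): Grip point of the knob on the cupboard's swing door, 35 mm out from the door's face. The door is hinged on the cupboard edge far from the board's side, stands half open on the far side of the cupboard and swings freely with some drag; leave it.
- case_a: Closed hard plastic case, grey with a steel clasp, 64 mm (own x) x 120 mm (own y) x 48 mm high, about 0.25 kg, loose. Origin: centre of its underside. It stands on the bench with a short (64 mm) end facing the cupboard's side panel, 4 to 8 mm off it, within 20 mm of the panel's middle: the foot of the column.
- case_b: A second case exactly like the first (64 x 120 x 48 mm, origin at the centre of the underside), standing loose on the bench. Either loose case may go on first, either way round.
- case_c: A third case exactly like the first, standing loose on the bench.
- board: Plywood edge board with a dark lipping along its top, 200 mm long (own x), 18 mm thick (own y), 110 mm high (own z), about 0.27 kg, standing upright and free on its long edge on the bench. Origin: centre of its underside. Either 200 x 110 mm face may go against the cupboard.
- tin: Round aluminium tin, 71 mm across, 32 mm high, origin at the centre of its underside; leave alone.
- clipper: Black hair clipper lying on the bench, 175 mm long (own x), 46 mm wide, 36 mm high; leave alone.
- comb: Flat steel comb, 175 mm long (own x), 28 mm wide, 4 mm thick; leave alone.
- guard: Green plastic guard comb, 30 x 46 x 18 mm; leave alone.
- cover: Grey hard-silicone clipper cover, 40 x 50 x 28 mm; leave alone.
- screwdriver: Screwdriver lying on the bench, 190 mm long (own x), about 30 mm thick; leave alone.
Things that resemble listed ones, but are neither listed nor needed, are in the scene too. Leave any turquoise look-alike of the case_c alone.

How it is judged:
On the way, in this order (a step that is already met when the one before it is completed fails the run):
1. one loose case stands squarely on the foot case, let go (((horizontal distance between case_b and case_a below 0.01 m and z of case_b in the frame of case_a between 0.044 and 0.052 m and angle between the x axis of case_b and the x axis of case_a, either way round below 0.1 rad and linear speed of case_b below 0.02 m/s and contact force between the fingers and case_b below 0.3 N) or (horizontal distance between case_c and case_a below 0.01 m and z of case_c in the frame of case_a between 0.044 and 0.052 m and angle between the x axis of case_c and the x axis of case_a, either way round below 0.1 rad and linear speed of case_c below 0.02 m/s and contact force between the fingers and case_c below 0.3 N))), for 0.2 s.
2. the other case stands squarely on that one, let go: a column of three (((horizontal distance between case_b and case_a below 0.01 m and z of case_b in the frame of case_a between 0.044 and 0.052 m and angle between the x axis of case_b and the x axis of case_a, either way round below 0.1 rad and horizontal distance between case_c and case_b below 0.01 m and z of case_c in the frame of case_b between 0.044 and 0.052 m and angle between the x axis of case_c and the x axis of case_b, either way round below 0.1 rad) or (horizontal distance between case_c and case_a below 0.01 m and z of case_c in the frame of case_a between 0.044 and 0.052 m and angle between the x axis of case_c and the x axis of case_a, either way round below 0.1 rad and horizontal distance between case_b and case_c below 0.01 m and z of case_b in the frame of case_c between 0.044 and 0.052 m and angle between the x axis of case_b and the x axis of case_c, either way round below 0.1 rad)) and linear speed of each of case_b, case_c below 0.02 m/s and contact force between the fingers and case_b below 0.3 N and contact force between the fingers and case_c below 0.3 N), for 0.2 s.
At the end, for the whole second after the job is handed in: Cases in one column (10 mm, 0.10 rad) beside the panel (18 mm); board foot 144 mm up (5 mm), ends within 10 mm of the cupboard's edges, upright within 0.06 rad, flat within 0.05 rad and 4 mm; fingers on it, at rest, pressing the cupboard with 4 to 20 N for the last second (((horizontal distance between case_b and case_a below 0.01 m and z of case_b in the frame of case_a between 0.044 and 0.052 m and angle between the x axis of case_b and the x axis of case_a, either way round below 0.1 rad and horizontal distance between case_c and case_b below 0.01 m and z of case_c in the frame of case_b between 0.044 and 0.052 m and angle between the x axis of case_c and the x axis of case_b, either way round below 0.1 rad) or (horizontal distance between case_c and case_a below 0.01 m and z of case_c in the frame of case_a between 0.044 and 0.052 m and angle between the x axis of case_c and the x axis of case_a, either way round below 0.1 rad and horizontal distance between case_b and case_c below 0.01 m and z of case_b in the frame of case_c between 0.044 and 0.052 m and angle between the x axis of case_b and the x axis of case_c, either way round below 0.1 rad)) and y of case_a in the frame of cupboard between 0.21 and 0.238 m and x of case_a in the frame of cupboard between -0.05 and 0.05 m and height (world z) of board between 0.139 and 0.149 m and x of board in the frame of cupboard between -0.01 and 0.01 m and y of board in the frame of cupboard between 0.165 and 0.173 m and angle between board's own z axis and vertical below 0.06 rad and angle between the x axis of board and the x axis of cupboard, either way round below 0.05 rad and contact force between board and cupboard between 4 and 20 N and contact force between the fingers and board above 2 N and linear speed of board below 0.01 m/s); the arm keeps its last pose, push and grip.
It fails at once if the tin, clipper, comb, guard comb, cover or screwdriver is shifted by more than 30 mm (distance of any of tin, clipper, comb, guard, cover, screwdriver from where it was at the start of the episode above 0.03 m).
It fails at once if the door is swung: its knob moves by more than 40 mm (distance of door_handle from where it was at the start of the episode above 0.04 m).
It fails at once if the board is rammed against the cupboard (over 45 N) (contact force between board and cupboard above 45 N).
It also fails if it takes over 61 s, if anything falls off the work surface, if the arm or the gripper's body presses on something with over 40 N, if the wrist force passes 120 N, or if a joint passes its speed limit or range.

## Working session

There is one attempt and no reset: what is moved stays moved. The work goes in short steps, Python scripts to look and compute and a tool call to move; the robot and the scene stay as the last step left them, time stands still between calls to the robot, and variables do not carry over. Pictures are saved under pics/ and viewed, and the job is handed in when it is done.

Besides the shell and the picture viewer there is one more tool, called after "Request:" as name([rows], argument=value, ...), one row to a line, values as JSON. servo_tool: Moves the arm, as the interface text tells. Scaled input: -1 to 1 covers 500 mm each way for a shift and pi/2 rad each way for a turn. Its arguments: {"type":"object","properties":{"moves":{"type":"array"},"squeeze":{"type":"number"}},"required":["moves"]}

```bash
ls; mkdir -p pics; cat > h.py <<'E'
import numpy as np, cv2
from station import get_obs, camera, hand_in, pinch_z
def snap(n,save):
    c=camera(n); cv2.imwrite('pics/'+save,c['color'][:,:,::-1]); np.savez('pics/'+save+'.npz',**c); return c
E
python3 - <<'E'
from h import *
print(get_obs(),pinch_z)
for n in('scene','top'):
    c=snap(n,n+'0.png'); R=cv2.Rodrigues(c['rvec'])[0]; print(n,c['intrinsics'],-R.T@np.ravel(c['tvec']),R)
E
```

```text
pics
{'time_s': 0.0, 'qpos': array([-1.25258891e+00,  3.00464575e-01,  1.52155255e+00, -8.52846323e-06,
        1.32068959e+00, -6.66324372e-02]), 'joint_vel': array([-1.16961198e-03, -6.13924983e-04,  1.76090738e-03,  1.06825439e-03,
        3.01778596e-05, -4.09219236e-04]), 'tau': array([ 3.09053539e-04, -5.31800437e+01, -3.52737737e+01,  7.08331587e-02,
        2.43639486e-02, -6.82592986e-05]), 'ee_pos': array([ 0.20637667, -0.50954439,  0.20490198]), 'eef_rot': array([-3.14048052e+00, -6.59350226e-05,  3.84841934e-01]), 'force': array([ 0.69393523,  0.50806502, -0.07052168]), 'moment': array([ 0.03782021,  0.09197611, -0.0360816 ]), 'grip_width': 0.09407699685153179} 0.0188
scene [[445.63820895   0.         321.80390704]
 [  0.         445.63820895 233.91499487]
 [  0.           0.           1.        ]] [ 1.21878739 -0.36012863  0.76773016] [[ 0.4635208   0.88580247  0.02241557]
 [ 0.56201461 -0.27434389 -0.78030443]
 [-0.68504601  0.37428521 -0.62499803]]
top [[445.43949996   0.         318.71162674]
 [  0.         445.43949996 237.45535083]
 [  0.           0.           1.        ]] [ 0.47766129 -0.00622732  1.22011678] [[-0.01166981 -0.99991236  0.00625126]
 [-0.99911349  0.01140714 -0.04052288]
 [ 0.04044802 -0.00671861 -0.99915906]]
```

View pics/scene0.png

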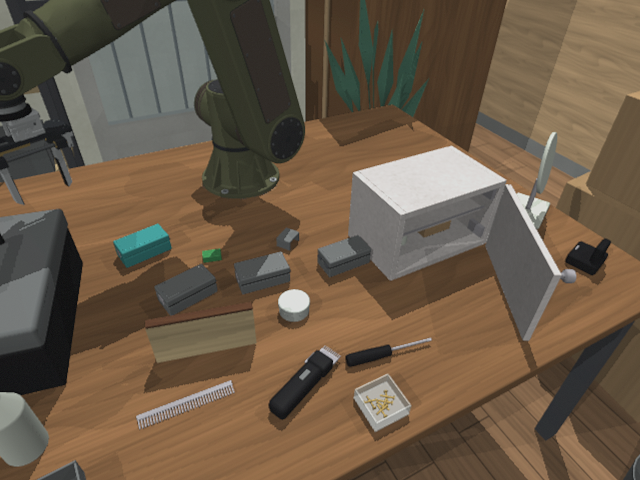

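View pics/top0.png

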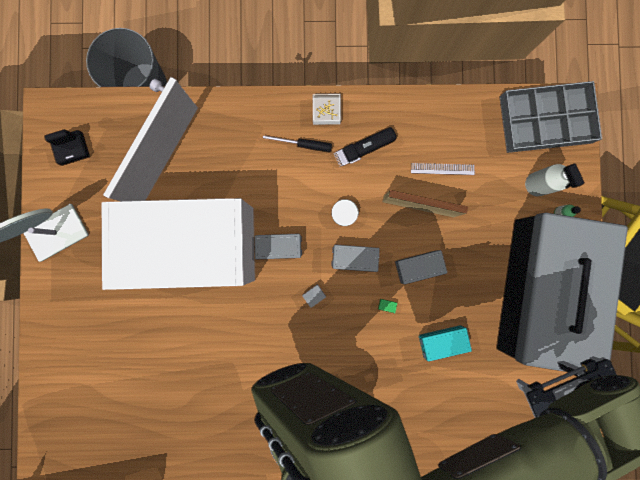

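The top view shows the foot case at (278,246) beside the white cupboard's panel, loose grey cases at (356,258) and (421,267), the board at (425,195), the tin at (345,212) and the turquoise look-alike at (445,343). The only other thing like a case is that turquoise one, so the two grey cases with clasps are case_b and case_c. I'll confirm that with enlarged crops.

```bash
python3 - <<'E'
import cv2
t=cv2.imread('pics/top0.png')[165:325,235:480]; cv2.imwrite('pics/crop_t.png',cv2.resize(t,None,fx=3.2,fy=3.2,interpolation=cv2.INTER_CUBIC))
t=cv2.imread('pics/scene0.png')[215:375,130:385]; cv2.imwrite('pics/crop_s.png',cv2.resize(t,None,fx=3.1,fy=3.1,interpolation=cv2.INTER_CUBIC))
E
```

```text
(no output)
```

View pics/crop_t.png

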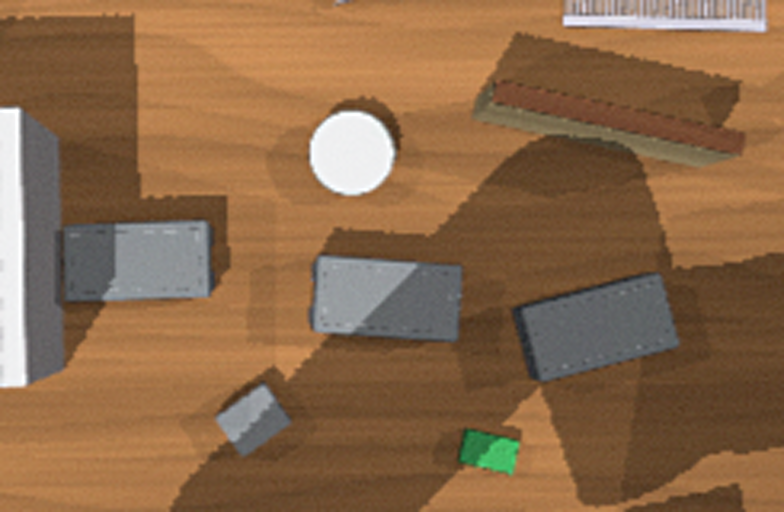

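View pics/crop_s.png

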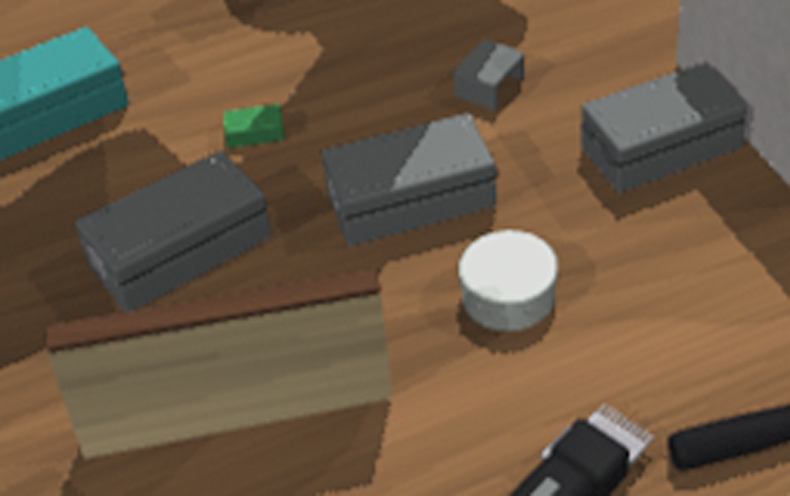

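```bash
cat >> h.py <<'E'
def ray(c,p):
    K=c['intrinsics'];R=cv2.Rodrigues(c['rvec'])[0]
    q=cv2.undistortPoints(np.float64(p).reshape(-1,1,2),K,None).reshape(-1,2)
    return -R.T@np.ravel(c['tvec']), np.c_[q,np.ones(len(q))]@R
def plane(c,p,z):
    o,d=ray(c,p); return o+d*((z-o[2])/d[:,2])[:,None]
def P(c): return c['intrinsics']@np.c_[cv2.Rodrigues(c['rvec'])[0],np.ravel(c['tvec'])]
def tri(a,pa,b,pb):
    X=cv2.triangulatePoints(P(a),P(b),np.float64(pa).T,np.float64(pb).T); X=(X[:3]/X[3]).T
    e=[np.linalg.norm(cv2.projectPoints(X,c['rvec'],np.ravel(c['tvec']),c['intrinsics'],None)[0][:,0]-np.float64(p),axis=1) for c,p in((a,pa),(b,pb))]
    return X,e
def sub(c,p,w=2):
    g=cv2.cvtColor(c['color'],cv2.COLOR_RGB2GRAY)
    return cv2.cornerSubPix(g,np.float32(p).reshape(-1,1,2),(w,w),(-1,-1),(3,20,.01)).reshape(-1,2)
def load(s):
    return dict(np.load('pics/'+s+'.npz'))
E
python3 - <<'E'
from h import *
np.set_printoptions(precision=4,suppress=True)
t=load('top0.png');s=load('scene0.png')
T=lambda p:np.float64(p)/3.2+[235,165]-.35
S=lambda p:np.float64(p)/3.1+[130,215]-.35
# order TL TR BR BL  (top image) 
D={'A':([(64,228),(209,221),(211,296),(63,301)],[(746,102),(622,152),(583,107),(708,64)]),
'B':([(318,257),(461,266),(457,340),(313,330)],[(496,166),(343,208),(323,153),(468,116)]),
'C':([(526,307),(660,274),(678,344),(543,380)],[(267,198),(120,262),(78,226),(222,156)]),
'board':([(497,82),(743,130),(743,152),(493,105)],[(380,292),(48,346),(48,330),(380,268)])}
for k,(a,b) in D.items():
    for sb in (0,1):
        pa,pb=T(a),S(b)
        if sb: pa,pb=sub(t,pa),sub(s,pb)
        X,e=tri(t,pa,s,pb)
        print(k,sb,X.mean(0),'sides',[np.linalg.norm(X[i]-X[i-1]).round(4) for i in range(4)],'z',X[:,2],'err',np.max(e).round(2))
        d=(X[0]-X[1])+(X[3]-X[2]);print('  long yaw deg',np.degrees(np.arctan2(d[1],d[0])),X[:,:2].ravel())
E
python3 - <<'E'
import cv2
t=cv2.imread('pics/top0.png')[185:300,95:265]; cv2.imwrite('pics/crop_t2.png',cv2.resize(t,None,fx=4,fy=4,interpolation=cv2.INTER_CUBIC))
t=cv2.imread('pics/scene0.png')[140:290,340:520]; cv2.imwrite('pics/crop_s2.png',cv2.resize(t,None,fx=4,fy=4,interpolation=cv2.INTER_CUBIC))
E
```

```text
A 0 [0.5032 0.0956 0.045 ] sides [np.float64(0.0604), np.float64(0.1181), np.float64(0.0621), np.float64(0.121)] z [0.0479 0.0453 0.0438 0.0431] err 0.61
  long yaw deg 92.01470981515565 [0.5312 0.1545 0.5364 0.0366 0.4743 0.0352 0.471  0.1561]
A 1 [0.5032 0.0962 0.046 ] sides [np.float64(0.0605), np.float64(0.1185), np.float64(0.0596), np.float64(0.1192)] z [0.0473 0.0457 0.0455 0.0456] err 0.44
  long yaw deg 92.29478703739575 [0.5311 0.1561 0.5354 0.0377 0.4758 0.0359 0.4706 0.1549]
B 0 [ 0.4702 -0.1115  0.0427] sides [np.float64(0.0607), np.float64(0.1192), np.float64(0.0611), np.float64(0.1182)] z [0.0419 0.0412 0.044  0.0437] err 0.37
  long yaw deg 85.57561928978272 [ 0.505  -0.0544  0.496  -0.1733  0.4352 -0.1681  0.4445 -0.0503]
B 1 [ 0.471  -0.1121  0.0454] sides [np.float64(0.0605), np.float64(0.1175), np.float64(0.058), np.float64(0.1187)] z [0.0453 0.0407 0.0485 0.047 ] err 0.52
  long yaw deg 86.01654874333299 [ 0.5051 -0.0561  0.4955 -0.1731  0.4382 -0.1688  0.445  -0.0502]
C 0 [ 0.4455 -0.2864  0.0451] sides [np.float64(0.0628), np.float64(0.1133), np.float64(0.0616),
[... 240 characters left out ...]
p.float64(0.0603), np.float64(0.1196)] z [0.0457 0.0519 0.0479 0.0384] err 0.24
  long yaw deg 104.54020263010845 [ 0.4625 -0.223   0.4879 -0.3326  0.4309 -0.3518  0.3982 -0.2372]
board 0 [ 0.6106 -0.2891  0.1075] sides [np.float64(0.0188), np.float64(0.1968), np.float64(0.0169), np.float64(0.2008)] z [0.1044 0.1111 0.1079 0.1067] err 0.87
  long yaw deg 78.22267456425683 [ 0.6398 -0.1945  0.5986 -0.3869  0.5821 -0.386   0.622  -0.1892]
board 1 [ 0.6108 -0.2894  0.1077] sides [np.float64(0.0165), np.float64(0.199), np.float64(0.0178), np.float64(0.2015)] z [0.1056 0.1087 0.1075 0.109 ] err 0.81
  long yaw deg 77.69662939164832 [ 0.6398 -0.194   0.5982 -0.3886  0.5807 -0.3859  0.6245 -0.1891]
```

View pics/crop_t2.png

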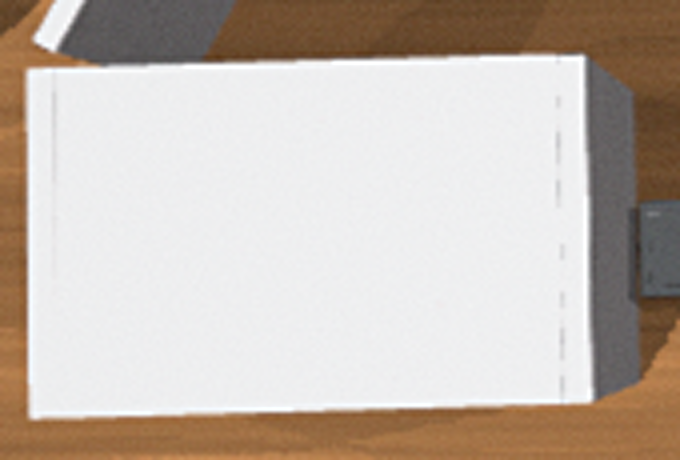

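View pics/crop_s2.png

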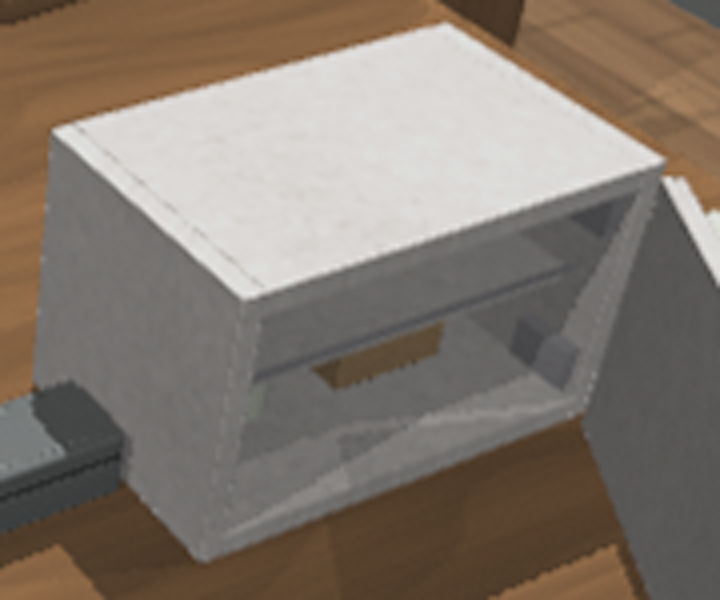

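The crops confirm that the loose grey cases at (356,258) and (421,267) match the foot case in shape and colour. Next I'll measure the cupboard.

```bash
cat > geo.py <<'E'
from h import *
np.set_printoptions(precision=4,suppress=True)
def rectfit(X):  # centre, long-axis angle from TL TR BR BL
    d=(X[0]-X[1])+(X[3]-X[2]); return X.mean(0),np.degrees(np.arctan2(d[1],d[0]))
E
python3 - <<'E'
from geo import *
t=load('top0.png');s=load('scene0.png')
T=lambda p:np.float64(p)/4+[95,185]-.35
S=lambda p:np.float64(p)/4+[340,140]-.35
a=[(28,70),(586,55),(594,401),(31,417)];b=[(663,160),(247,299),(54,130),(446,24)]
for sb in(0,1):
    pa,pb=T(a),S(b)
    if sb: pa,pb=sub(t,pa),sub(s,pb)
    X,e=tri(t,pa,s,pb);print(X,rectfit(X),np.max(e),[np.linalg.norm(X[i]-X[i-1]).round(4) for i in range(4)])
    e1=X[1]-X[2];print('panel edge ang',np.degrees(np.arctan2(e1[1],e1[0])),'mid',(X[1]+X[2])/2)
    Y=plane(t,pa,.2); print('plane .2',rectfit(Y),(Y[1]+Y[2])/2); Y=plane(s,pb,.2); print('plane .2 s',rectfit(Y),(Y[1]+Y[2])/2)
# panel foot in scene image
print('panel foot',plane(s,S([(205,560),(37,388)]),0), plane(t,T([(634,92),(640,381)]),0))
E
```

```text
[[0.6053 0.4833 0.1997]
 [0.6116 0.1654 0.1998]
 [0.4133 0.1617 0.1998]
 [0.4074 0.4807 0.1989]] (array([0.5094, 0.3228, 0.1996]), np.float64(91.10831117142514)) 0.6890216895836505 [np.float64(0.198), np.float64(0.3179), np.float64(0.1983), np.float64(0.3191)]
panel edge ang 1.0684408066695628 mid [0.5125 0.1635 0.1998]
plane .2 (array([0.5091, 0.3221, 0.2   ]), np.float64(90.92899467947832)) [0.5117 0.1623 0.2   ]
plane .2 s (array([0.5102, 0.3227, 0.2   ]), np.float64(91.08756091519163)) [0.5132 0.1647 0.2   ]
[[0.6061 0.4835 0.2006]
 [0.6111 0.1654 0.1992]
 [0.4129 0.1617 0.1992]
 [0.4067 0.4813 0.2   ]] (array([0.5092, 0.323 , 0.1998]), np.float64(91.0047840968481)) 0.27831397832580895 [np.float64(0.1994), np.float64(0.3181), np.float64(0.1982), np.float64(0.3196)]
panel edge ang 1.0615556338735266 mid [0.512  0.1636 0.1992]
plane .2 (array([0.5092, 0.323 , 0.2   ]), np.float64(90.9637682701987)) [0.5119 0.1634 0.2   ]
plane .2 s (array([0.5095, 0.3228, 0.2   ]), np.float64(91.24795185788152)) [0.513  0.1629 0.2   ]
panel foot [[0.6109 0.1689 0.    ]
 [0.4205 0.1609 0.    ]] [[0.611  0.1647 0.    ]
 [0.4132 0.1617 0.    ]]
```

```bash
cat > plan.py <<'E'
import sys
from geo import *
from scipy.spatial.transform import Rotation as Ro
# args: groups x,y,z,yawdeg
o=get_obs(); p0=np.array(o['ee_pos']); R0=Ro.from_euler('xyz',o['eef_rot'])
print('t',round(o['time_s'],2),'tcp',p0,'rpy',np.degrees(o['eef_rot']).round(2),'F',o['force'].round(2),'w',round(o['grip_width'],4),'q',o['qpos'].round(2))
for a in sys.argv[1:]:
    x,y,z,w=map(float,a.split(','))
    Rt=Ro.from_euler('xyz',[np.pi,0,np.radians(w)])
    rv=(R0.inv()*Rt).as_rotvec()
    d=R0.inv().apply(np.array([x,y,z])-p0)
    print(a,'->',np.r_[rv/(np.pi/2),d/.5].round(4).tolist(),'rows d',round(np.linalg.norm(d)/.0417,1),'rot',round(np.degrees(np.linalg.norm(rv))/7.16,1))
E
python3 plan.py 0.26,-0.4,0.26,50 0.4706,-0.1118,0.15,85.8
```

```text
t 0.1 tcp [ 0.2064 -0.5096  0.205 ] rpy [-179.95   -0.     22.05] F [ 0.27 -0.14  0.35] w 0.0946 q [-1.25  0.3   1.52  0.    1.32 -0.07]
0.26,-0.4,0.26,50 -> [-0.0006, -0.0002, -0.3106, 0.1817, -0.163, -0.1099] rows d 3.2 rot 3.9
0.4706,-0.1118,0.15,85.8 -> [-0.0005, -0.0004, -0.7084, 0.7884, -0.5389, 0.1105] rows d 11.5 rot 8.9
```

Request:
servo_tool([
  [[0,0,-0.31,0.182,-0.163,-0.11,0],[0,0,-0.31,0.182,-0.163,-0.11,0],[0,0,-0.31,0.182,-0.163,-0.11,0],[-0.0005,0,-0.708,0.788,-0.539,0.05,0],[-0.0005,0,-0.708,0.788,-0.539,0.05,0],[-0.0005,0,-0.708,0.788,-0.539,0.05,0],[-0.0005,0,-0.708,0.788,-0.539,0.05,0],[-0.0005,0,-0.708,0.788,-0.539,0.05,0],[-0.0005,0,-0.708,0.788,-0.539,0.05,0],[-0.0005,0,-0.708,0.788,-0.539,0.11,0],[-0.0005,0,-0.708,0.788,-0.539,0.11,0],[-0.0005,0,-0.708,0.788,-0.539,0.11,0]],
], squeeze=20)

```text
time_s: 1.1
ee_pos: [0.4674, -0.115, 0.1524]
eef_rot: [3.141, -0.0, 1.497]
force: [0.0, 0.2, 0.7]
grip_width: 0.0936
```

```bash
python3 plan.py 0.4706,-0.1118,0.07,85.8 0.4706,-0.1118,0.012,85.8
```

```text
t 1.1 tcp [ 0.4674 -0.115   0.1524] rpy [179.97  -0.02  85.78] F [0.01 0.17 0.65] w 0.0936 q [-0.32  0.2   1.77  0.    1.17 -0.24]
0.4706,-0.1118,0.07,85.8 -> [0.0003, -0.0003, -0.0002, 0.0069, 0.0059, 0.1648] rows d 2.0 rot 0.0
0.4706,-0.1118,0.012,85.8 -> [0.0003, -0.0003, -0.0002, 0.0068, 0.0058, 0.2808] rows d 3.4 rot 0.0
```

Request:
servo_tool([
  [[0,0,0,0.007,0.006,0.07,0],[0,0,0,0.007,0.006,0.14,0],[0,0,0,0.007,0.006,0.2,0],[0,0,0,0.007,0.006,0.25,0],[0,0,0,0.007,0.006,0.28,0],[0,0,0,0.007,0.006,0.28,0],[0,0,0,0.007,0.006,0.28,0.5],[0,0,0,0.007,0.006,0.28,1],[0,0,0,0.007,0.006,0.28,1],[0,0,0,0.007,0.006,0.28,1],[0,0,0,0.007,0.006,0.28,1],[0,0,0,0.007,0.006,0.28,1]],
])

```text
time_s: 2.1
ee_pos: [0.4711, -0.1119, 0.0132]
eef_rot: [3.14, -0.0, 1.497]
force: [-0.8, 0.6, 6.5]
grip_width: 0.0641
```

```bash
python3 plan.py 0.4706,-0.1118,0.16,85.8
```

```text
t 2.1 tcp [ 0.4711 -0.1119  0.0132] rpy [179.9   -0.01  85.77] F [-0.84  0.57  6.53] w 0.0641 q [-0.31  0.42  1.87  0.    0.85 -0.24]
0.4706,-0.1118,0.16,85.8 -> [0.0012, -0.0001, -0.0003, 0.0002, -0.0005, -0.2936] rows d 3.5 rot 0.0
```

Request:
servo_tool([
  [[0,0,0,0,0,-0.06,1],[0,0,0,0,0,-0.14,1],[0,0,0,0,0,-0.22,1],[0,0,0,0,0,-0.29,1],[0,0,0,0,0,-0.29,1]],
])

```text
time_s: 2.52
ee_pos: [0.4732, -0.1126, 0.1649]
eef_rot: [3.13, 0.002, 1.497]
force: [1.2, -0.3, -0.5]
grip_width: 0.064
```

```bash
python3 plan.py 0.5032,0.0958,0.11,92.1
```

```text
t 2.52 tcp [ 0.4732 -0.1126  0.1649] rpy [179.34   0.12  85.78] F [ 1.25 -0.25 -0.52] w 0.064 q [-0.31  0.19  1.76  0.    1.18 -0.24]
0.5032,0.0958,0.11,92.1 -> [0.0073, 0.0018, -0.0702, 0.4202, 0.0279, 0.1092] rows d 5.2 rot 0.9
```

Request:
servo_tool([
  [[0.0073,0.0018,-0.07,0.06,0.004,0,1],[0.0073,0.0018,-0.07,0.13,0.01,0.01,1],[0.0073,0.0018,-0.07,0.2,0.014,0.02,1],[0.0073,0.0018,-0.07,0.27,0.02,0.04,1],[0.0073,0.0018,-0.07,0.34,0.024,0.07,1],[0.0073,0.0018,-0.07,0.39,0.028,0.1,1],[0.0073,0.0018,-0.07,0.42,0.028,0.109,1],[0.0073,0.0018,-0.07,0.42,0.028,0.109,1],[0.0073,0.0018,-0.07,0.42,0.028,0.109,1]],
])

```text
time_s: 3.27
ee_pos: [0.5028, 0.0959, 0.1094]
eef_rot: [-3.14, 0.0, 1.608]
force: [-0.4, 0.2, -1.6]
grip_width: 0.0641
```

```bash
python3 plan.py 0.5032,0.0958,0.08,92.1 0.5032,0.0958,0.061,92.1; python3 - <<'E'
from h import *
s=snap('scene','s1.png');t=snap('top','t1.png')
a=cv2.resize(s['color'][130:330,280:480],None,fx=3,fy=3,interpolation=2)
cv2.imwrite('pics/s1c.png',a[:,:,::-1])
E
```

```text
t 3.27 tcp [0.5028 0.0959 0.1094] rpy [-179.92    0.01   92.16] F [-0.36  0.16 -1.61] w 0.0641 q [ 0.12  0.32  1.73 -0.    1.09  0.08]
0.5032,0.0958,0.08,92.1 -> [-0.0009, 0.0001, 0.0006, -0.0001, 0.0009, 0.0588] rows d 0.7 rot 0.0
0.5032,0.0958,0.061,92.1 -> [-0.0009, 0.0001, 0.0006, -0.0001, 0.0009, 0.0968] rows d 1.2 rot 0.0
```

View pics/s1c.png

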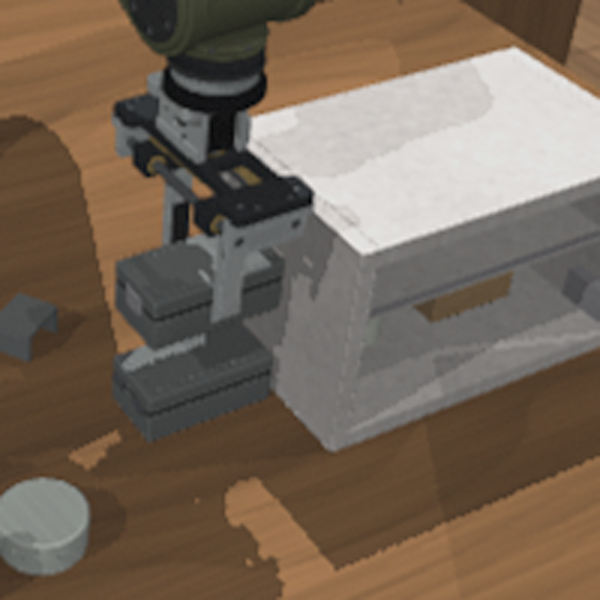

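View pics/t1.png

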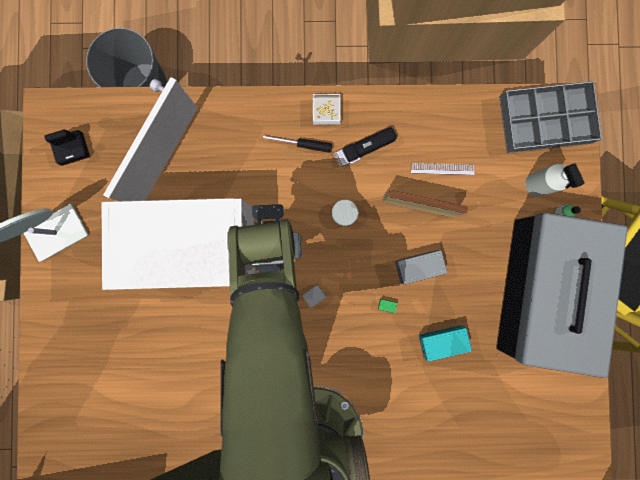

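The scene crop shows the held case square above the foot case, with both near ends in line at about (150,300) and (150,415). I'll lower it gently.

Request:
servo_tool([
  [[-0.0009,0,0,0,0.001,0.03,1],[-0.0009,0,0,0,0.001,0.06,1],[-0.0009,0,0,0,0.001,0.08,1],[-0.0009,0,0,0,0.001,0.088,1],[-0.0009,0,0,0,0.001,0.092,1],[-0.0009,0,0,0,0.001,0.096,1],[-0.0009,0,0,0,0.001,0.096,1]],
])

```text
time_s: 3.95
ee_pos: [0.504, 0.0947, 0.0626]
eef_rot: [3.139, 0.0, 1.606]
force: [0.2, 0.1, -1.7]
grip_width: 0.064
```

Request:
servo_tool([
  [[0,0,0,0,0.001,0.002,1],[0,0,0,0,0.001,0.003,1],[0,0,0,0,0.001,0.004,1],[0,0,0,0,0.001,0.004,1]],
])

```text
time_s: 4.28
ee_pos: [0.5048, 0.0948, 0.0612]
eef_rot: [3.139, 0.0, 1.606]
force: [-1.6, 0.1, 5.1]
grip_width: 0.0641
```

Request:
servo_tool([
  [[0,0,0,0.002,-0.002,0,1],[0,0,0,0.002,-0.002,0,0.6],[0,0,0,0.002,-0.002,0,0],[0,0,0,0.002,-0.002,0,0],[0,0,0,0.002,-0.002,0,0],[0,0,0,0.002,-0.002,0,0],[0,0,0,0.002,-0.002,-0.04,0],[0,0,0,0.002,-0.002,-0.1,0],[0,0,0,0.002,-0.002,-0.17,0],[0,0,0,0.002,-0.002,-0.24,0],[0,0,0,0.002,-0.002,-0.28,0]],
])

```text
time_s: 5.2
ee_pos: [0.5041, 0.0958, 0.2051]
eef_rot: [3.135, -0.0, 1.606]
force: [0.6, -0.2, 1.0]
grip_width: 0.0939
```

```bash
python3 plan.py 0.4452,-0.2863,0.2,104.1 0.4452,-0.2863,0.13,104.1
```

```text
t 5.2 tcp [0.5041 0.0958 0.2051] rpy [179.6   -0.01  92.04] F [ 0.59 -0.25  1.02] w 0.0939 q [ 0.12  0.21  1.63 -0.    1.29  0.08]
0.4452,-0.2863,0.2,104.1 -> [0.0045, 0.0003, -0.134, -0.7596, -0.1449, 0.009] rows d 9.3 rot 1.7
0.4452,-0.2863,0.13,104.1 -> [0.0045, 0.0003, -0.134, -0.7596, -0.1459, 0.149] rows d 9.4 rot 1.7
```

```bash
python3 - <<'E'
import cv2
t=cv2.imread('pics/t1.png')[235:295,385:460]; cv2.imwrite('pics/c1.png',cv2.resize(t,None,fx=8,fy=8,interpolation=cv2.INTER_CUBIC))
t=cv2.imread('pics/s1.png')[255:325,145:230]; cv2.imwrite('pics/c2.png',cv2.resize(t,None,fx=8,fy=8,interpolation=cv2.INTER_CUBIC))
E
```

```text
(no output)
```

View pics/c1.png

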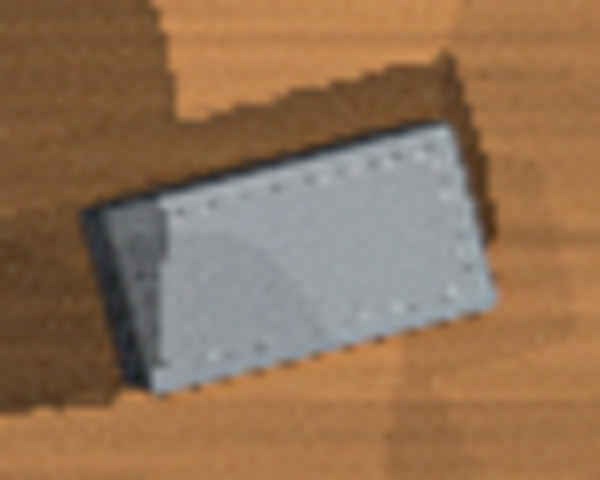

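View pics/c2.png

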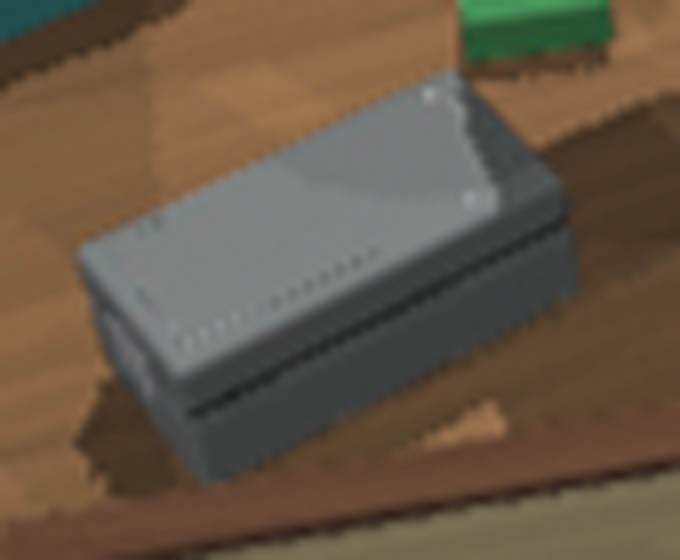

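Request:
servo_tool([
  [[0.0045,0,-0.134,-0.1,-0.02,0.009,0],[0.0045,0,-0.134,-0.2,-0.04,0.009,0],[0.0045,0,-0.134,-0.3,-0.06,0.009,0],[0.0045,0,-0.134,-0.4,-0.08,0.009,0],[0.0045,0,-0.134,-0.48,-0.09,0.009,0],[0.0045,0,-0.134,-0.56,-0.11,0.009,0],[0.0045,0,-0.134,-0.64,-0.12,0.03,0],[0.0045,0,-0.134,-0.7,-0.135,0.06,0],[0.0045,0,-0.134,-0.745,-0.146,0.1,0],[0.0045,0,-0.134,-0.76,-0.146,0.149,0],[0.0045,0,-0.134,-0.76,-0.146,0.149,0],[0.0045,0,-0.134,-0.76,-0.146,0.149,0]],
])

```text
time_s: 6.2
ee_pos: [0.4442, -0.2869, 0.1286]
eef_rot: [-3.139, -0.002, 1.815]
force: [0.8, 0.5, 0.8]
grip_width: 0.0937
```

```bash
python3 - <<'E'
from geo import *
t=load('t1.png');s=load('s1.png')
a=np.float64([(105,205),(447,122),(497,300),(153,390)])/8+[385,235]-.44
b=np.float64([(562,190),(180,375),(82,255),(455,75)])/8+[145,255]-.44
X,e=tri(t,a,s,b);print(X,rectfit(X),np.max(e)); print(rectfit(plane(t,a,.048)),rectfit(plane(s,b,.048)))
t=snap('top','t2.png');s=snap('scene','s2.png')
cv2.imwrite('pics/t2c.png',cv2.resize(t['color'][180:310,215:315],None,fx=6,fy=6,interpolation=2)[:590,:,::-1])
cv2.imwrite('pics/s2c.png',cv2.resize(s['color'][205:295,300:400],None,fx=6,fy=6,interpolation=2)[:,:,::-1])
E
python3 plan.py 0.4452,-0.2863,0.012,104
```

```text
[[ 0.4626 -0.2224  0.0442]
 [ 0.4887 -0.3355  0.0467]
 [ 0.4301 -0.3502  0.0459]
 [ 0.4018 -0.2367  0.0445]] (array([ 0.4458, -0.2862,  0.0453]), np.float64(103.49698258837847)) 0.29763688068508737
(array([ 0.446 , -0.2853,  0.048 ]), np.float64(103.39976656365643)) (array([ 0.4485, -0.2868,  0.048 ]), np.float64(102.55938822734481))
t 6.3 tcp [ 0.4456 -0.2861  0.131 ] rpy [179.96   0.07 104.12] F [0.61 0.25 0.21] w 0.0939 q [-0.64  0.33  1.67 -0.    1.15 -0.89]
0.4452,-0.2863,0.012,104 -> [0.0004, 0.0008, 0.0013, 0.0002, -0.0011, 0.2379] rows d 2.9 rot 0.0
```

View pics/t2c.png

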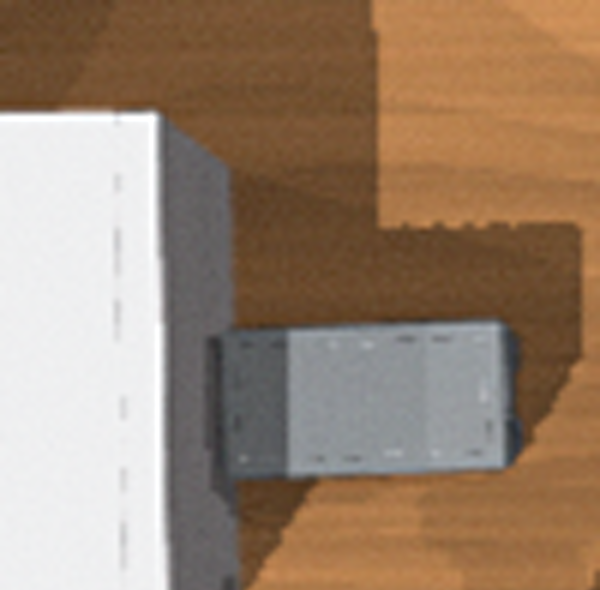

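View pics/s2c.png

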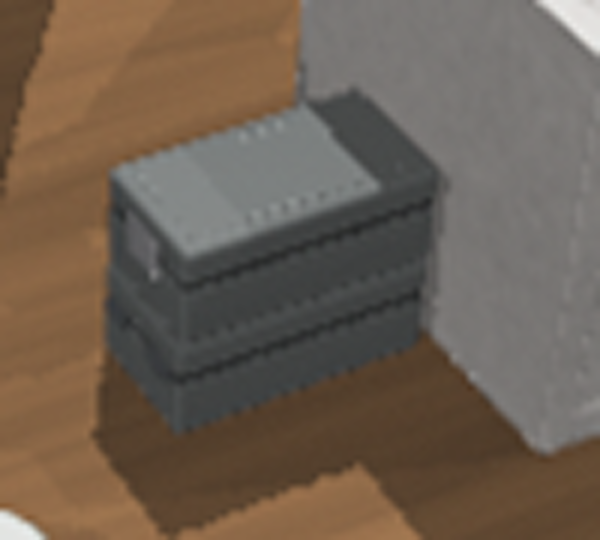

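Request:
servo_tool([
  [[0,0,0.002,0,0,0.06,0],[0,0,0.002,0,0,0.12,0],[0,0,0.002,0,0,0.17,0],[0,0,0.002,0,0,0.21,0],[0,0,0.002,0,0,0.238,0],[0,0,0.002,0,0,0.238,0],[0,0,0.002,0,0,0.238,0.5],[0,0,0.002,0,0,0.238,1],[0,0,0.002,0,0,0.238,1],[0,0,0.002,0,0,0.238,1],[0,0,0.002,0,0,0.238,1],[0,0,0.002,0,0,0.238,1]],
])

```text
time_s: 7.3
ee_pos: [0.4461, -0.2864, 0.0128]
eef_rot: [3.14, 0.002, 1.814]
force: [0.4, 1.5, 7.4]
grip_width: 0.0637
```

```bash
python3 - <<'E'
from geo import *
t=load('t2.png');s=load('s2.png')
a=np.float64([(222,333),(503,322),(510,465),(232,478)])/6+[215,180]-.42
b=np.float64([(437,175),(187,262),(113,175),(355,92)])/6+[300,205]-.42
X,e=tri(t,a,s,b);print(X,rectfit(X),np.max(e)); print(rectfit(plane(t,a,.096)),rectfit(plane(s,b,.096)))
E
python3 plan.py 0.4458,-0.286,0.2,103.5
```

```text
[[0.5313 0.1562 0.0916]
 [0.5348 0.0379 0.0923]
 [0.4746 0.036  0.093 ]
 [0.4706 0.1528 0.0937]] (array([0.5028, 0.0957, 0.0926]), np.float64(91.85162096775842)) 0.39688535672881264
(array([0.5025, 0.0949, 0.096 ]), np.float64(91.79879919551631)) (array([0.5066, 0.094 , 0.096 ]), np.float64(91.95417745863497))
t 7.3 tcp [ 0.4461 -0.2864  0.0128] rpy [179.92   0.12 103.94] F [0.39 1.52 7.38] w 0.0637 q [-0.64  0.5   1.74 -0.    0.9  -0.88]
0.4458,-0.286,0.2,103.5 -> [0.0009, 0.0013, 0.0049, 0.0002, 0.0001, -0.3745] rows d 4.5 rot 0.1
```

Request:
servo_tool([
  [[0,0,0,0,0,-0.06,1],[0,0,0,0,0,-0.14,1],[0,0,0,0,0,-0.22,1],[0,0,0,0,0,-0.3,1],[0,0,0,0,0,-0.36,1],[0,0,0,0,0,-0.38,1],[0,0,0,0,0,-0.38,1]],
])

```text
time_s: 7.88
ee_pos: [0.4463, -0.2865, 0.2047]
eef_rot: [3.138, 0.005, 1.814]
force: [0.4, -0.5, -3.7]
grip_width: 0.0639
```

```bash
python3 plan.py 0.5033,0.0957,0.16,92
```

```text
t 7.88 tcp [ 0.4463 -0.2865  0.2047] rpy [179.78   0.28 103.93] F [ 0.4  -0.53 -3.74] w 0.0639 q [-0.64  0.25  1.58 -0.    1.3  -0.88]
0.5033,0.0957,0.16,92 -> [0.0027, 0.0029, 0.1326, 0.715, 0.2944, 0.0869] rows d 9.3 rot 1.7
```

Request:
servo_tool([
  [[0.0027,0.003,0.03,0.06,0.025,0,1],[0.0027,0.003,0.06,0.13,0.054,0,1],[0.0027,0.003,0.09,0.21,0.087,0,1],[0.0027,0.003,0.12,0.29,0.12,0,1],[0.0027,0.003,0.1326,0.37,0.153,0,1],[0.0027,0.003,0.1326,0.45,0.186,0.01,1],[0.0027,0.003,0.1326,0.53,0.219,0.02,1],[0.0027,0.003,0.1326,0.6,0.248,0.04,1],[0.0027,0.003,0.1326,0.66,0.272,0.06,1],[0.0027,0.003,0.1326,0.7,0.289,0.08,1],[0.0027,0.003,0.1326,0.715,0.2944,0.087,1],[0.0027,0.003,0.1326,0.715,0.2944,0.087,1]],
])

```text
time_s: 8.88
ee_pos: [0.502, 0.0968, 0.1569]
eef_rot: [-3.136, 0.0, 1.608]
force: [0.8, -0.3, -1.8]
grip_width: 0.0637
```

```bash
python3 plan.py 0.5033,0.0957,0.115,92 0.5033,0.0957,0.111,92
```

```text
t 8.88 tcp [0.502  0.0968 0.1569] rpy [-179.71    0.01   92.13] F [ 0.78 -0.29 -1.77] w 0.0637 q [0.12 0.26 1.69 0.   1.2  0.08]
0.5033,0.0957,0.115,92 -> [-0.0032, 0.0001, 0.0014, -0.0022, 0.003, 0.0837] rows d 1.0 rot 0.0
0.5033,0.0957,0.111,92 -> [-0.0032, 0.0001, 0.0014, -0.0022, 0.003, 0.0917] rows d 1.1 rot 0.0
```

Request:
servo_tool([
  [[-0.0032,0,0.0014,-0.002,0.002,0.03,1],[-0.0032,0,0.0014,-0.002,0.002,0.06,1],[-0.0032,0,0.0014,-0.002,0.002,0.076,1],[-0.0032,0,0.0014,-0.002,0.002,0.084,1],[-0.0032,0,0.0014,-0.002,0.002,0.088,1],[-0.0032,0,0.0014,-0.002,0.002,0.09,1],[-0.0032,0,0.0014,-0.002,0.002,0.092,1],[-0.0032,0,0.0014,-0.002,0.002,0.092,1]],
])

```text
time_s: 9.55
ee_pos: [0.503, 0.0957, 0.1113]
eef_rot: [3.141, 0.0, 1.606]
force: [-0.2, 0.3, -2.4]
grip_width: 0.0642
```

Request:
servo_tool([
  [[0,0,0,0,0,0.002,1],[0,0,0,0,0,0.003,1],[0,0,0,0,0,0.004,1],[0,0,0,0,0,0.005,1],[0,0,0,0,0,0.005,1]],
])

```text
time_s: 9.97
ee_pos: [0.5031, 0.0957, 0.1089]
eef_rot: [3.141, 0.0, 1.606]
force: [-0.7, -0.7, -3.1]
grip_width: 0.0639
```

Request:
servo_tool([
  [[0,0,0,0,0,0.001,1],[0,0,0,0,0,0.002,1],[0,0,0,0,0,0.003,1],[0,0,0,0,0,0.003,1]],
])

```text
time_s: 10.3
ee_pos: [0.5031, 0.0958, 0.1087]
eef_rot: [3.14, 0.0, 1.606]
force: [-7.4, -0.6, 15.1]
grip_width: 0.0638
```

Request:
servo_tool([
  [[0,0,0,0,0,0,1],[0,0,0,0,0,0,0.7],[0,0,0,0,0,0,0],[0,0,0,0,0,0,0],[0,0,0,0,0,0,0],[0,0,0,0,0,0,0],[0,0,0,0,0,-0.04,0],[0,0,0,0,0,-0.1,0],[0,0,0,0,0,-0.17,0],[0,0,0,0,0,-0.24,0],[0,0,0,0,0,-0.26,0],[0,0,0,0,0,-0.26,0]],
])

```text
time_s: 11.3
ee_pos: [0.5039, 0.0959, 0.2415]
eef_rot: [3.135, -0.0, 1.606]
force: [0.5, 0.1, -0.4]
grip_width: 0.0942
```

```bash
python3 plan.py 0.55,-0.15,0.24,85 0.6107,-0.2892,0.17,78
```

```text
t 11.3 tcp [0.5039 0.0959 0.2415] rpy [179.63  -0.02  92.01] F [ 0.54  0.09 -0.36] w 0.0942 q [ 0.12  0.19  1.58 -0.    1.37  0.08]
0.55,-0.15,0.24,85 -> [0.0041, -0.0004, 0.0779, -0.4948, 0.0749, 0.0033] rows d 6.0 rot 1.0
0.6107,-0.2892,0.17,78 -> [0.0041, -0.0007, 0.1557, -0.7773, 0.1855, 0.1439] rows d 9.7 rot 2.0
```

Request:
servo_tool([
  [[0.004,0,0.03,-0.08,0.018,0,0],[0.004,0,0.06,-0.16,0.037,0,0],[0.004,0,0.08,-0.24,0.056,0,0],[0.004,0,0.1,-0.32,0.075,0,0],[0.004,0,0.12,-0.4,0.094,0,0],[0.004,0,0.14,-0.48,0.113,0.02,0],[0.004,0,0.1557,-0.56,0.133,0.05,0],[0.004,0,0.1557,-0.64,0.152,0.08,0],[0.004,0,0.1557,-0.71,0.169,0.11,0],[0.004,0,0.1557,-0.755,0.18,0.135,0],[0.004,0,0.1557,-0.777,0.1855,0.144,0],[0.004,0,0.1557,-0.777,0.1855,0.144,0]],
])

```text
time_s: 12.3
ee_pos: [0.6097, -0.2904, 0.1661]
eef_rot: [-3.137, -0.002, 1.359]
force: [-0.0, 0.6, -0.2]
grip_width: 0.0939
```

```bash
python3 - <<'E'
from geo import *
t=snap('top','t3.png');s=snap('scene','s3.png')
cv2.imwrite('pics/t3c.png',cv2.resize(t['color'][185:285,215:315],None,fx=6,fy=6,interpolation=2)[:590,:,::-1])
cv2.imwrite('pics/s3c.png',cv2.resize(s['color'][195:295,300:400],None,fx=6,fy=6,interpolation=2)[:,:,::-1])
E
python3 plan.py 0.6107,-0.2892,0.065,78
```

```text
t 12.4 tcp [ 0.6106 -0.2881  0.1694] rpy [-179.94   -0.09   78.01] F [-0.4  -0.49  0.05] w 0.0939 q [-0.5   0.61  1.16  0.    1.37 -0.29]
0.6107,-0.2892,0.065,78 -> [-0.0006, -0.001, 0.0001, -0.0024, 0.001, 0.2088] rows d 2.5 rot 0.0
```

View pics/t3c.png

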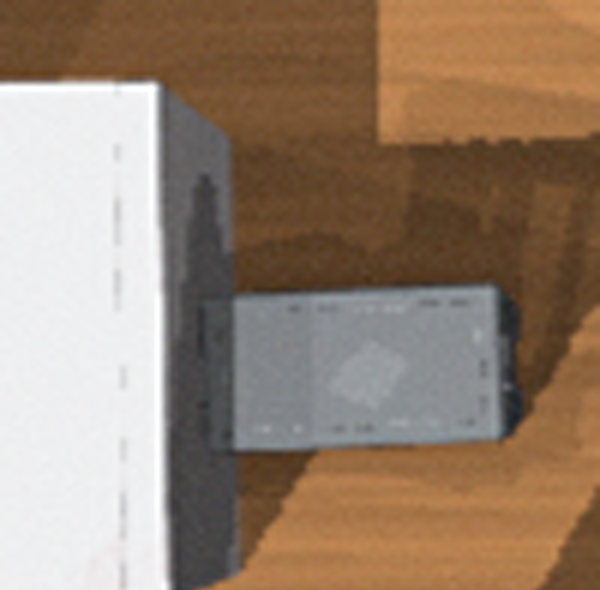

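View pics/s3c.png

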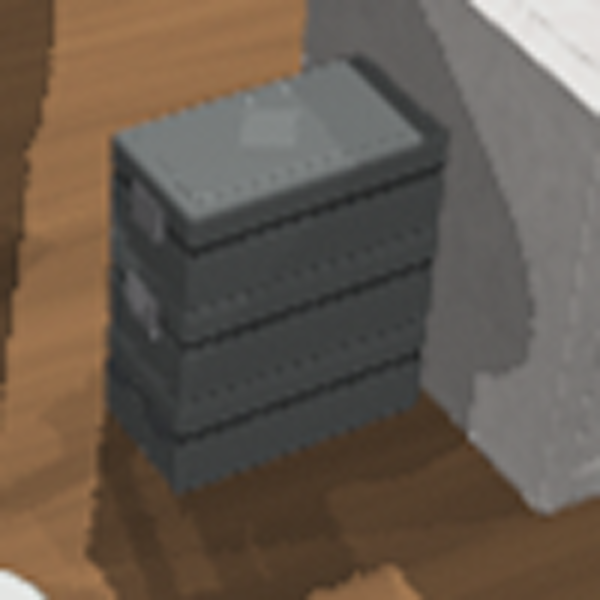

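View pics/s3.png

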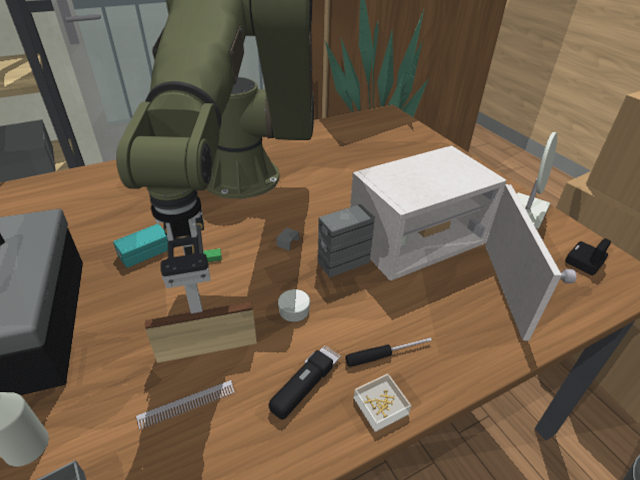

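The column of three looks square: its top face in the scene crop spans (112,140) to (445,135), and the edges line up. Next I'll refine the board pose on clean images before grasping.

```bash
python3 - <<'E'
from geo import *
t=load('t3.png');s=load('s3.png')
a=np.float64([(203,298),(497,287),(503,437),(208,450)])/6+[215,185]-.42
b=np.float64([(445,135),(190,225),(113,138),(357,55)])/6+[300,195]-.42
X,e=tri(t,a,s,b);print(X,rectfit(X),np.max(e)); print(rectfit(plane(t,a,.144)),rectfit(plane(s,b,.144)))
t=cv2.imread('pics/t1.png')[168:222,377:475]; cv2.imwrite('pics/b1.png',cv2.resize(t,None,fx=8,fy=8,interpolation=cv2.INTER_CUBIC))
t=cv2.imread('pics/s1.png')[295:370,140:265]; cv2.imwrite('pics/b2.png',cv2.resize(t,None,fx=6,fy=6,interpolation=cv2.INTER_CUBIC))
E
```

```text
[[0.5306 0.1558 0.1418]
 [0.5342 0.0381 0.14  ]
 [0.4737 0.0364 0.141 ]
 [0.469  0.1534 0.1424]] (array([0.5019, 0.0959, 0.1413]), np.float64(92.04921434179971)) 0.6664689814482149
(array([0.5021, 0.0962, 0.144 ]), np.float64(91.6739128419953)) (array([0.5047, 0.0935, 0.144 ]), np.float64(93.17518522975661))
```

View pics/b1.png

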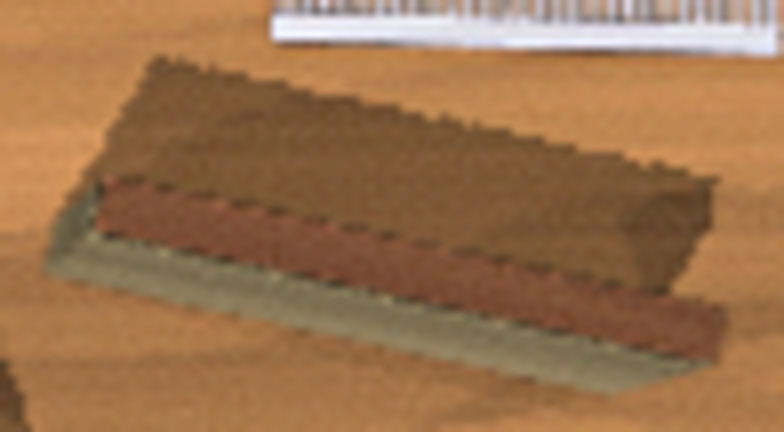

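View pics/b2.png

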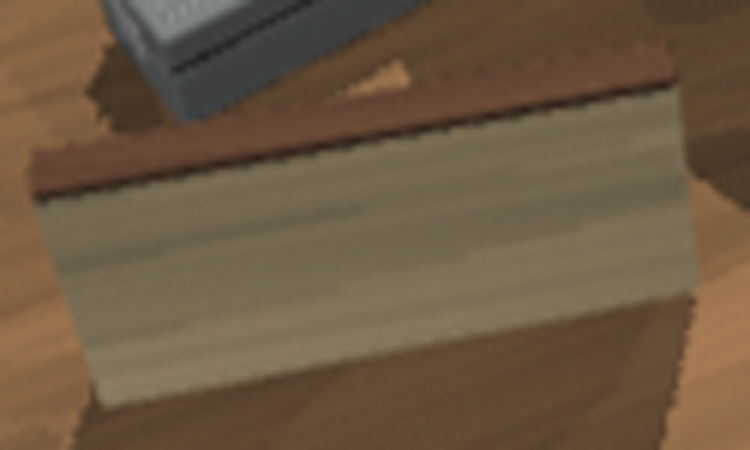

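```bash
python3 - <<'E'
from geo import *
t=load('t1.png');s=load('s1.png')
a=np.float64([(105,180),(727,310),(717,362),(98,235)])/8+[377,168]-.44
b=np.float64([(675,78),(36,190),(34,152),(663,42)])/6+[140,295]-.42
X,e=tri(t,a,s,b);print(X,rectfit(X),np.max(e)); print(rectfit(plane(t,a,.110)),rectfit(plane(s,b,.110)))
E
```

```text
[[ 0.6397 -0.1939  0.1075]
 [ 0.5966 -0.3874  0.1095]
 [ 0.5802 -0.3847  0.1086]
 [ 0.6224 -0.1915  0.1068]] (array([ 0.6097, -0.2894,  0.1081]), np.float64(77.54867771265586)) 0.25155243562780005
(array([ 0.6096, -0.2887,  0.11  ]), np.float64(77.62044309701847)) (array([ 0.6113, -0.29  ,  0.11  ]), np.float64(77.07189395914403))
```

Request:
servo_tool([
  [[0,-0.001,0.0045,-0.0024,0,0.05,0],[0,-0.001,0.0045,-0.0024,0,0.1,0],[0,-0.001,0.0045,-0.0024,0,0.15,0],[0,-0.001,0.0045,-0.0024,0,0.185,0],[0,-0.001,0.0045,-0.0024,0,0.207,0],[0,-0.001,0.0045,-0.0024,0,0.207,0.4],[0,-0.001,0.0045,-0.0024,0,0.207,0.7],[0,-0.001,0.0045,-0.0024,0,0.207,1],[0,-0.001,0.0045,-0.0024,0,0.207,1],[0,-0.001,0.0045,-0.0024,0,0.207,1],[0,-0.001,0.0045,-0.0024,0,0.207,1],[0,-0.001,0.0045,-0.0024,0,0.207,1]],
], squeeze=30)

```text
time_s: 13.4
ee_pos: [0.6103, -0.2892, 0.0663]
eef_rot: [-3.141, 0.0, 1.354]
force: [-0.5, 0.2, -0.1]
grip_width: 0.0509
```

```bash
python3 plan.py 0.6102,-0.2892,0.26,77.6
```

```text
t 13.4 tcp [ 0.6103 -0.2892  0.0663] rpy [-179.97    0.01   77.6 ] F [-0.48  0.16 -0.07] w 0.0509 q [-0.5   0.71  1.25 -0.    1.18 -0.28]
0.6102,-0.2892,0.26,77.6 -> [-0.0004, 0.0001, -0.0, -0.0001, -0.0004, -0.3875] rows d 4.6 rot 0.0
```

Request:
servo_tool([
  [[0,0,0,0,0,0,1],[0,0,0,0,0,0,1],[0,0,0,0,0,0,1],[0,0,0,0,0,0,1],[0,0,0,0,0,0,1],[0,0,0,0,0,0,1],[0,0,0,0,0,0,1],[0,0,0,0,0,0,1]],
])

```text
time_s: 14.07
ee_pos: [0.6103, -0.2892, 0.0663]
eef_rot: [-3.141, 0.0, 1.354]
force: [1.2, 0.2, -0.3]
grip_width: 0.0179
```

```bash
python3 plan.py 0.6102,-0.2892,0.24,77.6
```

```text
t 14.07 tcp [ 0.6103 -0.2892  0.0663] rpy [-179.97    0.01   77.6 ] F [ 1.17  0.21 -0.25] w 0.0179 q [-0.5   0.71  1.25 -0.    1.18 -0.28]
0.6102,-0.2892,0.24,77.6 -> [-0.0003, 0.0001, -0.0, -0.0002, -0.0004, -0.3474] rows d 4.2 rot 0.0
```

Request:
servo_tool([
  [[0,0,0,0,0,-0.05,1],[0,0,0,0,0,-0.12,1],[0,0,0,0,0,-0.2,1],[0,0,0,0,0,-0.28,1],[0,0,0,0,0,-0.36,1],[0,0,0,0,0,-0.43,1],[0,0,0,0,0,-0.47,1],[0,0,0,0,0,-0.47,1]],
])

```text
time_s: 14.73
ee_pos: [0.6111, -0.2895, 0.3063]
eef_rot: [3.135, 0.002, 1.354]
force: [-0.6, -0.0, -3.8]
grip_width: 0.0178
```

```bash
python3 plan.py 0.56,-0.08,0.3,40 0.5122,0.134,0.3,1.05
```

```text
t 14.73 tcp [ 0.6111 -0.2895  0.3063] rpy [179.63   0.12  77.6 ] F [-0.6  -0.01 -3.83] w 0.0178 q [-0.5   0.56  0.93 -0.    1.65 -0.28]
0.56,-0.08,0.3,40 -> [0.0044, -0.0, 0.4178, 0.3873, -0.1899, 0.0105] rows d 5.2 rot 5.3
0.5122,0.134,0.3,1.05 -> [0.0043, -0.0016, 0.8506, 0.7848, -0.3752, 0.0085] rows d 10.4 rot 10.7
```

Request:
servo_tool([
  [[0.004,0,0.07,0.06,-0.03,0.01,1],[0.004,0,0.14,0.13,-0.06,0.01,1],[0.004,0,0.21,0.2,-0.095,0.01,1],[0.004,0,0.28,0.27,-0.13,0.01,1],[0.004,0,0.35,0.34,-0.16,0.01,1],[0.004,0,0.42,0.41,-0.195,0.01,1],[0.004,0,0.49,0.48,-0.23,0.01,1],[0.004,-0.001,0.56,0.55,-0.26,0.01,1],[0.004,-0.001,0.63,0.61,-0.29,0.01,1],[0.004,-0.001,0.7,0.67,-0.32,0.01,1],[0.004,-0.001,0.77,0.72,-0.345,0.009,1],[0.004,-0.0016,0.82,0.76,-0.365,0.009,1]],
])

```text
time_s: 15.73
ee_pos: [0.5132, 0.1227, 0.2976]
eef_rot: [3.141, 0.003, 0.061]
force: [0.3, -0.7, -3.7]
grip_width: 0.0179
```

```bash
python3 plan.py 0.5122,0.134,0.3,1.05 0.5122,0.136,0.225,1.05
```

```text
t 15.73 tcp [0.5132 0.1227 0.2976] rpy [179.97   0.15   3.52] F [ 0.28 -0.69 -3.71] w 0.0179 q [ 0.17  0.2   1.44 -0.    1.51  1.67]
0.5122,0.134,0.3,1.05 -> [0.0004, 0.0016, 0.0275, -0.0006, -0.0226, -0.0047] rows d 0.3 rot 0.3
0.5122,0.136,0.225,1.05 -> [0.0004, 0.0016, 0.0275, 0.0, -0.0267, 0.1453] rows d 1.8 rot 0.3
```

Request:
servo_tool([
  [[0,0.0016,0.0275,0,-0.023,-0.004,1],[0,0.0016,0.0275,0,-0.023,0.02,1],[0,0.0016,0.0275,0,-0.024,0.06,1],[0,0.0016,0.0275,0,-0.025,0.1,1],[0,0.0016,0.0275,0,-0.026,0.13,1],[0,0.0016,0.0275,0,-0.0267,0.145,1],[0,0.0016,0.0275,0,-0.0267,0.145,1],[0,0.0016,0.0275,0,-0.0267,0.145,1]],
])

```text
time_s: 16.4
ee_pos: [0.512, 0.1359, 0.2247]
eef_rot: [3.141, 0.001, 0.018]
force: [-0.1, -1.0, -2.8]
grip_width: 0.0179
```

```bash
python3 plan.py 0.5122,0.142,0.215,1.05; python3 - <<'E'
from geo import *
t=snap('top','t4.png');s=snap('scene','s4.png')
cv2.imwrite('pics/s4c.png',cv2.resize(s['color'][120:290,290:450],None,fx=3.5,fy=3.5,interpolation=2)[:,:,::-1])
E
```

```text
t 16.4 tcp [0.512  0.1359 0.2247] rpy [179.95   0.07   1.05] F [-0.07 -0.96 -2.78] w 0.0179 q [ 0.19  0.24  1.55 -0.    1.35  1.74]
0.5122,0.142,0.215,1.05 -> [0.0005, 0.0008, -0.0, 0.0007, -0.0121, 0.0194] rows d 0.3 rot 0.0
```

View pics/s4c.png

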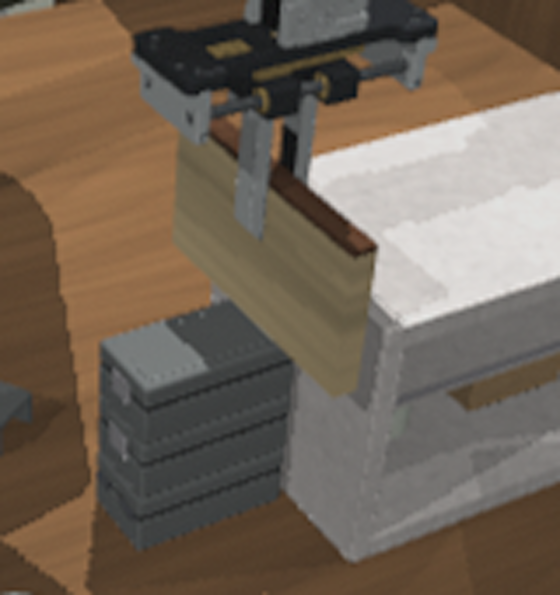

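View pics/t4.png

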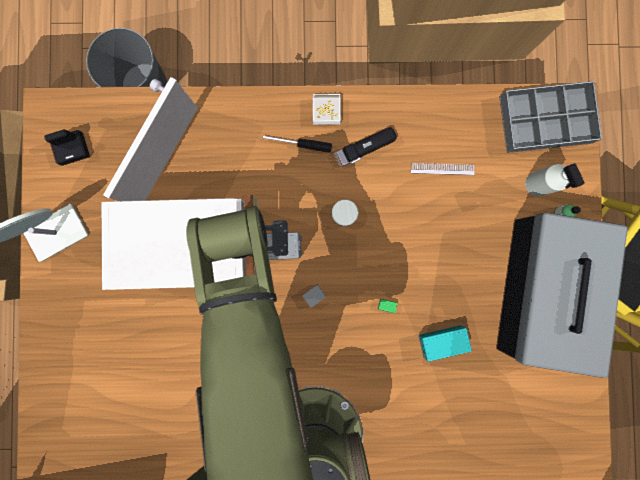

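```bash
python3 - <<'E'
from geo import *
s=load('s4.png')
f=lambda p,z:plane(s,np.float64([p])/3.5+[290,120]-.36,z)[0]
print(f((377,246),.2687),f((357,257),.2687),f((355,397),.1587),f((333,390),.1587), 'left top/bot outer',f((180,140),.2687),f((173,243),.1587))
E
python3 -c "
import cv2;t=cv2.imread('pics/s4.png')[140:250,330:410];cv2.imwrite('pics/s4d.png',cv2.resize(t,None,fx=5.4,fy=5.4,interpolation=2))"
```

```text
[0.6118 0.1457 0.2687] [0.6164 0.1283 0.2687] [0.6156 0.1433 0.1587] [0.6036 0.1347 0.1587] left top/bot outer [0.4523 0.1029 0.2687] [0.411  0.1268 0.1587]
```

View pics/s4d.png

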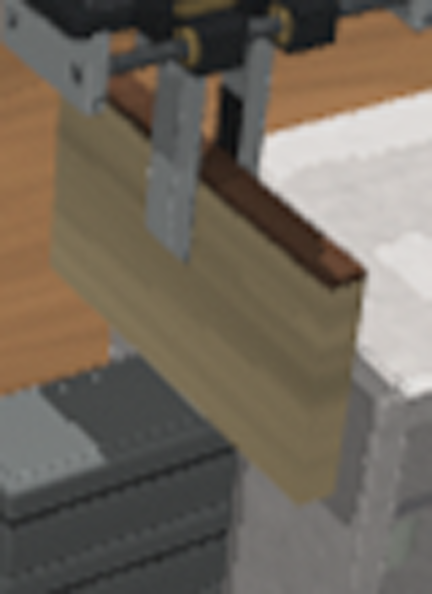

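```bash
python3 - <<'E'
from geo import *
s=load('s4.png')
f=lambda p,z:plane(s,np.float64([p])/5.4+[330,140]-.4,z)[0]
print('bot outer',f((300,503),.1587),'inner',f((326,495),.1587),'far bot outer',f((50,265),.1587),'top outer',f((333,290),.2687),'inner',f((365,270),.2687))
E
```

```text
bot outer [0.6089 0.1321 0.1587] inner [0.6092 0.1447 0.1587] far bot outer [0.4092 0.1272 0.1587] top outer [0.6167 0.1271 0.2687] inner [0.6106 0.1461 0.2687]
```

Request:
servo_tool([
  [[0,0.0008,0,0.002,-0.01,0.006,1],[0,0.0008,0,0.002,-0.018,0.014,1],[0,0.0008,0,0.002,-0.022,0.02,1],[0,0.0008,0,0.002,-0.024,0.024,1],[0,0.0008,0,0.002,-0.024,0.026,1],[0,0.0008,0,0.002,-0.024,0.026,1]],
])

```text
time_s: 17.0
ee_pos: [0.5131, 0.1481, 0.2125]
eef_rot: [3.141, -0.002, 0.018]
force: [-0.4, 0.1, -2.6]
grip_width: 0.0178
```

Request:
servo_tool([
  [[0,0,0,0,0,0.001,1],[0,0,0,0,0,0.002,1],[0,0,0,0,0,0.003,1],[0,0,0,0,0,0.004,1],[0,0,0,0,0,0.004,1]],
])

```text
time_s: 17.42
ee_pos: [0.5131, 0.148, 0.2104]
eef_rot: [3.141, -0.002, 0.018]
force: [-0.5, 0.2, -3.7]
grip_width: 0.0177
```

Request:
servo_tool([
  [[0,0,0,0,0,0.001,1],[0,0,0,0,0,0.002,1],[0,0,0,0,0,0.002,1],[0,0,0,0,0,0.002,1]],
])

```text
time_s: 17.75
ee_pos: [0.5133, 0.148, 0.2102]
eef_rot: [3.141, -0.003, 0.018]
force: [-1.9, -0.2, 5.8]
grip_width: 0.0177
```

Request:
servo_tool([
  [[0,0,0,0,0,-0.0004,1],[0,0,0,0,-0.002,-0.0004,1],[0,0,0,0,-0.004,-0.0004,1],[0,0,0,0,-0.006,-0.0004,1],[0,0,0,0,-0.007,-0.0004,1],[0,0,0,0,-0.008,-0.0004,1],[0,0,0,0,-0.008,-0.0004,1]],
])

```text
time_s: 18.33
ee_pos: [0.5132, 0.1522, 0.2103]
eef_rot: [3.141, -0.003, 0.018]
force: [-0.5, -0.7, -2.1]
grip_width: 0.0177
```

Request:
servo_tool([
  [[0,0,0,0,-0.001,0,1],[0,0,0,0,-0.002,0,1],[0,0,0,0,-0.002,0,1],[0,0,0,0,-0.002,0,1]],
])

```text
time_s: 18.67
ee_pos: [0.5132, 0.1532, 0.2102]
eef_rot: [3.141, -0.003, 0.018]
force: [0.6, -1.7, -1.2]
grip_width: 0.0178
```

Request:
servo_tool([
  [[0,0,0,0,-0.001,0,1],[0,0,0,0,-0.002,0,1],[0,0,0,0,-0.002,0,1],[0,0,0,0,-0.002,0,1]],
])

```text
time_s: 19.0
ee_pos: [0.5132, 0.1532, 0.2102]
eef_rot: [3.139, -0.002, 0.018]
force: [-1.2, -7.3, -0.7]
grip_width: 0.0176
```

Request:
servo_tool([
  [[0,0,0,0,-0.0026,0,1],[0,0,0,0,-0.0026,0,1],[0,0,0,0,-0.0026,0,1],[0,0,0,0,-0.0026,0,1],[0,0,0,0,-0.0026,0,1],[0,0,0,0,-0.0026,0,1]],
])

```text
time_s: 19.5
ee_pos: [0.5131, 0.1533, 0.2103]
eef_rot: [3.137, -0.002, 0.017]
force: [-1.7, -11.3, -0.2]
grip_width: 0.0177
```

```bash
python3 plan.py; python3 - <<'E'
from geo import *
s=snap('scene','s5.png');t=snap('top','t5.png')
for i in range(8):
    camera('top'); print(get_obs()['time_s'],get_obs()['force'],get_obs()['ee_pos'])
cv2.imwrite('pics/s5c.png',cv2.resize(s['color'][130:280,310:430],None,fx=4,fy=4,interpolation=2)[:,:,::-1])
E
```

```text
t 19.5 tcp [0.5131 0.1533 0.2103] rpy [179.74  -0.11   0.99] F [ -1.72 -11.32  -0.15] w 0.0177 q [ 0.22  0.26  1.56 -0.01  1.32  1.78]
19.65 [ -1.6199 -10.5492   0.1673] [0.5132 0.1533 0.2103]
19.7 [ -1.2295 -10.9511  -0.4494] [0.5132 0.1533 0.2103]
19.75 [ -1.8603 -10.0662  -0.1345] [0.5131 0.1533 0.2103]
19.8 [ -2.4561 -10.7031   0.236 ] [0.5131 0.1533 0.2103]
19.85 [ -0.8962 -10.3318  -0.9628] [0.5131 0.1533 0.2103]
19.9 [-1.4514 -9.568  -0.1924] [0.5132 0.1532 0.2103]
19.95 [ -1.1851 -11.365   -0.2311] [0.5131 0.1533 0.2103]
20.0 [ -0.3592 -10.151    0.1176] [0.5131 0.1533 0.2103]
```

View pics/s5c.png

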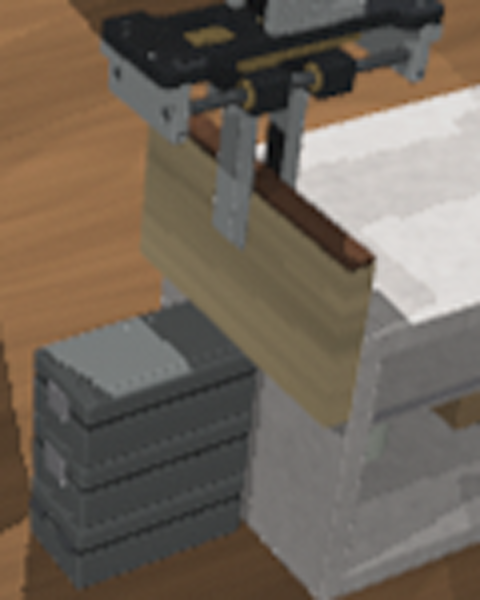

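View pics/t5.png

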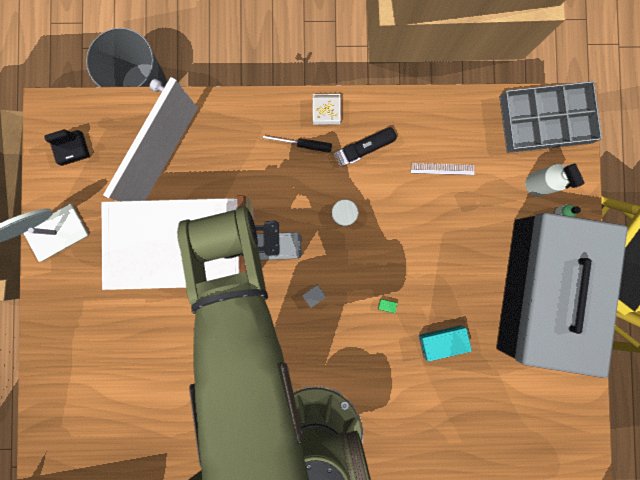

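The scene crop shows the board flat on the panel: its near inner edge at (365,340) coincides with the panel's front corner at about (367,339). The column stands square, and the tin, clipper, comb, screwdriver, guard, cover and door look unmoved. I'll run one numeric check before handing in.

```bash
python3 - <<'E'
from geo import *
s=load('s5.png');s3=load('s3.png')
f=lambda p,z:plane(s,np.float64([p])/4+[310,130]-.38,z)[0]
print('near bot outer',f((328,425),.144),'far bot outer',f((142,250),.144))
g=lambda c:cv2.cvtColor(c['color'],cv2.COLOR_RGB2GRAY)
# column lower-left part: shift between s3 and s5 by template match
for (y0,y1,x0,x1) in((225,278,315,345),(232,278,318,365)):
    r=cv2.matchTemplate(g(s)[y0-4:y1+4,x0-4:x1+4],g(s3)[y0:y1,x0:x1],cv2.TM_CCOEFF_NORMED); print(cv2.minMaxLoc(r)[1::2],'(4,4)=no shift')
t0,t5=load('top0.png'),load('t5.png')
for n,(y0,y1,x0,x1) in dict(tin=(195,230,328,362),clip=(125,168,330,402),comb=(160,178,408,478),screw=(130,155,260,335),guard=(297,315,377,400),cover=(283,308,301,328),knob=(75,100,145,170)).items():
    r=cv2.matchTemplate(g(t5)[y0-6:y1+6,x0-6:x1+6],g(t0)[y0:y1,x0:x1],cv2.TM_CCOEFF_NORMED); print(n,cv2.minMaxLoc(r)[1::2],'(6,6)=no shift')
E
```

```text
near bot outer [0.61   0.1508 0.144 ] far bot outer [0.4106 0.1455 0.144 ]
(0.7859631180763245, (4, 4)) (4,4)=no shift
(0.7223309278488159, (4, 4)) (4,4)=no shift
tin (0.9633851647377014, (6, 6)) (6,6)=no shift
clip (0.9270765781402588, (6, 6)) (6,6)=no shift
comb (0.9949142336845398, (6, 6)) (6,6)=no shift
screw (0.9032164216041565, (6, 6)) (6,6)=no shift
guard (0.550410807132721, (6, 6)) (6,6)=no shift
cover (0.5076782703399658, (6, 6)) (6,6)=no shift
knob (0.9961961507797241, (6, 6)) (6,6)=no shift
```

```bash
python3 - <<'E'
from h import *
print(get_obs()['force'],hand_in())
E
```

```text
the job is handed in; nothing more can be done
[ -0.35922537 -10.15096693   0.11761868] None
```

I stacked both loose grey cases on the foot case, stood the board on the column and pushed it flat against the cupboard's side. I handed the job in at about 20 s, still gripping and pushing; no verdict came back.

**Last checks:**
- **Push:** the wrist read a steady 9.6–11.4 N towards the panel over the last half second. Its zero drifts by up to about 1 N.
- **Board ends:** they lie at x = 0.411 and 0.610 m, against panel edges at 0.413 and 0.611 m.
- **Board angle:** tool yaw is 0.99° against the panel's 1.05°, and tool tilt is about 0.3°. The inferred height of the board's foot is 144 mm.
- **Column:** the top faces measured within about 1.5 mm and 0.5° of the foot case. There was no visible shift after the push.
- **Other things:** the tin, clipper, comb, screwdriver and door knob show no shift. The guard comb and cover also matched at zero shift, but only weakly because the arm's shadow changed their shading.

**Disagreements:**
- **Heights:** two-view case-top heights came out 2–3 mm low (45, 93 and 141 mm, against 48, 96 and 144 mm). I set the final heights by feeling for contact.
- **Contact force:** setting down the third case peaked at about 15–18 N of downward contact.

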